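# Find the stamped parts crate and push it to the dispatch rail

### The arm

A 6-joint arm with a two-finger parallel gripper is mounted at the origin on a cart in front of the work surface, level with it; the furniture and walls round the work are solid. World frame = base frame: x ahead of the robot, y to its left, z up, the work surface at z = 0. Lengths are in m, angles in rad, forces in N, time in s.
With the tool pointing down it reaches from about 0.225 to 0.875 m from the base axis. Payload 3.4 kg.
Tool frame: the origin (TCP) lies on the centre line of the jaws, within the pads' length; the fingertips stand 8 mm ahead of it and the grasp point (between the pads) lies 11 mm behind it; z points along the fingers, y is the line along which they close (so a half turn about z gives the same grasp; the last joint's range is limited). The gripper opens to 85 mm and grips with 20 to 120 N. Pads are 22 mm wide; open, the fingers measure 114 mm over their backs; the gripper's body (76 mm by 85 mm) begins 54 mm behind the grasp point. The pads swing forward as they close: fully open they stand 13 mm farther back than shut.
Start: joints at [1.22, 0.276, 1.505, -0, 1.361, -0.121], TCP at [0.131, 0.56, 0.239] pointing down, gripper open.
Joint ranges: [-2.89, 2.89], [-0.75, 2.08], [0.22, 2.7], [-1.18, 4.32], [0.11, 2.71], [-2.7, 2.7]. Speed limits (rad/s): [2.57, 2.57, 3.14, 3.14, 3.14, 3.14].

### API

Orientations are given as a unit quaternion [w, x, y, z].
In Python, from station import ctrl gives the robot as it stands. Calls block until the motion is done:
- ctrl.goto(position, orientation): joint-space move of the TCP to a pose.
- ctrl.movel(position, rot=None, max_speed=0.15): straight line of the TCP; rot=None keeps the orientation; max_speed is the mean speed in m/s.
- ctrl.movej(angles): joint-space move.
- ctrl.gripper_to(opening, force=None): finger opening in m; force is the grip in N (None keeps the last); returns when the fingers have stopped.
- ctrl.wait(seconds).
- ctrl.ik(position, orientation): joint angles nearest the present ones, or None.
- ctrl.get_state(): the state.
- ctrl.read_camera(name): name is "scene" or "top"; returns a dict with "frame" (400x640x3 uint8, blue, green, red), "mtx" (3x3 intrinsics, pixels), "origin" and "attitude" of the camera in the world. Camera axes: x right, y down, z forward; pixel columns grow to the right and rows downward; lengths in m; the calibration is good to about 2 mm. A picture is of the moment at which its call begins. There is no depth.
A pose or a line that the arm cannot do raises ctrl.MotionError and nothing moves.
- ctrl.close_job(): hands the job in; it is judged then, once.
The state is a dict: "time_s": time; "joint_pos": joint angles; "qvel": joint speeds; "joint_efforts": joint torques, N m; "tcp_pos": TCP position; "orientation": TCP orientation; "ft_force": force on the tool from outside, world axes, zero at the start; "moment": the same for the moment, N m; "grip_width": finger opening in m; "grasp_force": force on a finger pad.
Only numpy, scipy, OpenCV 4.12 (cv2) and the standard library are available. Lean on these libraries where they do the work, as an engineer would, in place of code of your own. Each camera call takes 0.05 s, during which the arm holds its last target. There are 200 camera calls.

### The job

One of the two small plywood crates has a ring-and-bar stamp on its underside: first tip the left crate away from you onto its back so that its underside shows, then tip the right one the same way. Then push the stamped crate, still on its back, straight away from you until its open mouth is up square against the low dark metal dispatch rail, and leave the other crate lying where it fell. Do it all by pushing with the fingertips, never lifting a crate off the bench, and leave the other things on the bench undisturbed.

Things in the scene. Friction and masses are not known exactly. Their poses are not given: they have to be found in the camera images.
- crate_stamped: Crate with the stamp: open empty plywood crate, 75 mm deep (x) x 110 wide (y) x 100 tall (z), 0.3 kg, 6 mm boards, a hand slot in each end. Origin: centre of underside (plane of its two 5 mm runners). Starts upright, x away from the robot (yaw within 0.25 rad). Underside: a dark ring 52 mm across, crossed by a bar. Upright, it looks just like the other; it may be left or right.
- crate_stamped_mouth (a point): Centre of the stamped crate's open mouth, at its own [0, 0, 100 mm]. A push away from the robot within 20 mm of the top of the near face tips the crate over its far lower edge; about 40 degrees over it falls by itself onto its far face, and lies there stably, 75 mm high, underside upright towards the robot, own x down, mouth pointing away.
- crate_plain: Crate without a stamp: open empty plywood crate, 75 mm deep (x) x 110 wide (y) x 100 tall (z), 0.3 kg, 6 mm boards, a hand slot in each end. Origin: centre of underside (plane of its two 5 mm runners). Starts upright, x away from the robot (yaw within 0.25 rad). Its underside is bare; it may be left or right.
- crate_plain_mouth (a point): Centre of the plain crate's open mouth, at its own [0, 0, 100 mm]. A push away from the robot within 20 mm of the top of the near face tips the crate over its far lower edge; about 40 degrees over it falls by itself onto its far face, and lies there stably, 75 mm high, underside upright towards the robot, own x down, mouth pointing away.
- dispatch_rail: Dispatch rail: a straight dark steel bar screwed to the bench beyond the crates, across the robot's view, 620 mm long (own y), 20 mm wide (own x), 14 mm high. Origin: centre of its underside; own x points away from the robot, so its near face lies at own x = -10 mm. It is fixed and stops a crate.
- spool: A wooden spool of white thread standing upright, 38 mm across, 50 mm tall, in the gap between the crates. A bystander: leave it alone.
- creme_jar: A white jar with a black cap, 52 mm across, 58 mm tall, right of the crates. A bystander: leave it alone.
- wax_tin: A flat round red tin, 80 mm across, 26 mm tall, right of the crates. A bystander: leave it alone.
- sanding_block: A wooden sanding block, 71 x 107 x 29 mm, left of the crates. A bystander: leave it alone.
- tape_measure: A yellow tape measure, 69 x 84 x 30 mm, left of the crates near the rail. A bystander: leave it alone.
Mind the look-alikes: they are no part of the job. Leave any red look-alike of the crate_plain alone.

How it is judged:
By the outcome, as a careful person would: the job done as asked, in the order asked, and still so for the second after the job is handed in, with the robot touching nothing.
It also fails if it takes over 58 s, if anything falls off the work surface, if the arm or the gripper's body presses on something with over 40 N, if the wrist force passes 120 N, or if a joint passes its speed limit or range.

## Working session

There is one attempt and no reset: what is moved stays moved. The work goes in short steps, each a Python script; the robot and the scene stay as the last script left them, time stands still between calls to the robot, and variables do not carry over. Pictures are saved under pics/ and viewed, at most 10 in all, crops included, and the job is handed in when it is done.

```bash
mkdir -p pics; ls; python3 - <<'E'
from station import ctrl
import cv2
for n in("scene","top"):
    d=ctrl.read_camera(n);cv2.imwrite(f"pics/{n}0.png",d["frame"]);print(n,d["mtx"],d["origin"],d["attitude"])
print(ctrl.get_state())
E
```

```text
pics
scene [[471.23909756   0.         324.25505128]
 [  0.         471.23909756 195.48186929]
 [  0.           0.           1.        ]] [-0.22860234 -0.47285186  1.11092427] [-0.32446841  0.83635811 -0.41086176  0.16253609]
top [[511.42009026   0.         320.00834345]
 [  0.         511.42009026 188.70033072]
 [  0.           0.           1.        ]] [0.39044293 0.08055225 1.71805339] [-0.0244276   0.70837895 -0.70489879  0.02683748]
{'time_s': 0.1, 'joint_pos': array([ 1.22001002e+00,  2.76518649e-01,  1.50602249e+00, -2.61003887e-05,
        1.36066248e+00, -1.21009882e-01]), 'qvel': array([ 0.00148173, -0.0022283 , -0.00334549, -0.00092612,  0.00065688,
       -0.00069515]), 'joint_efforts': array([ 1.33960122e-03, -4.17707276e+01, -2.46402383e+01, -3.12928587e-04,
        5.67367708e-03,  3.59968396e-06]), 'tcp_pos': array([0.13082435, 0.55945309, 0.2385273 ]), 'orientation': array([-1.75846366e-04,  1.14632886e-01,  9.93407596e-01, -7.86154855e-04]), 'ft_force': array([-0.22521874, -0.61176348,  0.18469728]), 'moment': array([-0.00136349,  0.02143749,  0.02824336]), 'grasp_force': 0.0, 'grip_width': 0.0852604008552002}
```

View pics/scene0.png

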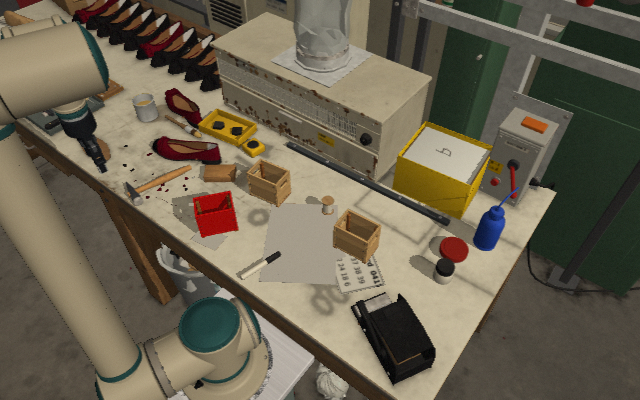

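View pics/top0.png

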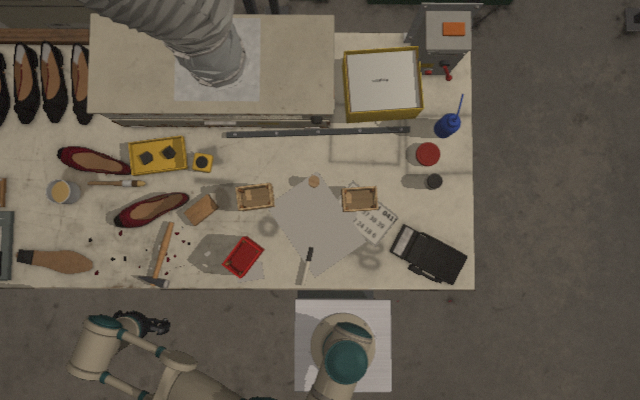

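The scene view shows the left crate at about (268,183) and the right one at (357,232). The spool is between them at (327,205), the red look-alike is at (215,213), and the rail runs from (290,145) to (448,221). In the top view the crates are at (255,197) and (360,199), and the rail runs from (225,134) to (410,130). Next I'll measure with masks.

```bash
cat > h.py <<'E'
import numpy as np, cv2
from scipy.spatial.transform import Rotation as R
from station import ctrl
def ray(d,uv,z):
    uv=np.atleast_2d(uv).astype(float); w,x,y,q=d["attitude"]
    v=np.c_[uv,np.ones(len(uv))]@np.linalg.inv(d["mtx"]).T@R.from_quat([x,y,q,w]).as_matrix().T
    o=np.array(d["origin"]); return o+v*((z-o[2])/v[:,2])[:,None]
def proj(d,p):
    w,x,y,q=d["attitude"]
    c=(np.atleast_2d(p)-d["origin"])@R.from_quat([x,y,q,w]).as_matrix(); c=c@np.array(d["mtx"]).T
    return c[:,:2]/c[:,2:]
def quat(yaw): # tool down, closing line along the crate's y
    q=(R.from_euler('z',yaw)*R.from_quat([0,1,0,0])).as_quat(); return np.array([q[3],q[0],q[1],q[2]])
def crop(d,u,v,w,h,k,name): cv2.imwrite(name,cv2.resize(d["frame"][v:v+h,u:u+w],None,fx=k,fy=k,interpolation=cv2.INTER_CUBIC))
E
python3 - <<'E'
from h import *
t=ctrl.read_camera("top");s=ctrl.read_camera("scene")
a=cv2.resize(t["frame"][120:220,215:415],None,fx=4,fy=4,interpolation=cv2.INTER_CUBIC)
cv2.imwrite("pics/tc.png",a)
b=cv2.resize(s["frame"][135:275,230:400],None,fx=4,fy=4,interpolation=cv2.INTER_CUBIC)
cv2.imwrite("pics/sc.png",b)
# rail: top face z=14mm
for e in ([225,134],[410,130]): print(ray(t,e,.014))
for e in ([290,145],[448,221]): print(ray(s,e,.014))
hsv=cv2.cvtColor(t["frame"],cv2.COLOR_BGR2HSV)
m=cv2.inRange(hsv,(8,85,60),(28,255,255))
cs,_=cv2.findContours(cv2.morphologyEx(m,cv2.MORPH_CLOSE,np.ones((9,9))),0,2)
for c in cs:
    if cv2.contourArea(c)>200:
        r=cv2.minAreaRect(c); print(r, ray(t,r[0],.1).round(3), (ray(t,cv2.boxPoints(r),.1)[:,:2]).round(3).tolist())
E
```

```text
[[0.69716171 0.39559505 0.014     ]]
[[ 0.71417872 -0.22737406  0.014     ]]
[[0.69001399 0.37758585 0.014     ]]
[[ 0.71940202 -0.22194488  0.014     ]]
((62.06999969482422, 261.0099792480469), (60.66976547241211, 22.910259246826172), 8.130102157592773) [[0.277 0.883 0.1  ]] [[0.254, 0.981], [0.325, 0.974], [0.299, 0.784], [0.229, 0.792]]
((162.14585876464844, 253.72605895996094), (9.910512924194336, 66.40042114257812), 19.29004669189453) [[0.301 0.57  0.1  ]] [[0.208, 0.616], [0.404, 0.553], [0.394, 0.523], [0.198, 0.587]]
((199.4512176513672, 207.9390411376953), (22.332847595214844, 31.07857894897461), 51.34019470214844) [[0.445 0.456 0.1  ]] [[0.442, 0.516], [0.504, 0.441], [0.449, 0.396], [0.387, 0.471]]
((155.93515014648438, 205.78921508789062), (19.26262664794922, 55.58223342895508), 72.89727020263672) [[0.451 0.594 0.1  ]] [[0.454, 0.687], [0.507, 0.52], [0.448, 0.501], [0.396, 0.667]]
((359.1676330566406, 198.67941284179688), (23.92930793762207, 35.51047897338867), 85.60128784179688) [[ 0.477 -0.049  0.1  ]] [[0.51, 0.01], [0.519, -0.102], [0.444, -0.108], [0.435, 0.004]]
((
[... 355 characters left out ...]
30282211303711, 138.65408325195312), 78.69007110595703) [[0.59  0.637 0.1  ]] [[0.617, 0.868], [0.707, 0.438], [0.564, 0.406], [0.475, 0.834]]
((79.5, 75.5), (15.0, 49.0), 0.0) [[0.869 0.851 0.1  ]] [[0.789, 0.872], [0.95, 0.878], [0.95, 0.83], [0.789, 0.824]]
((388.5653381347656, 83.51192474365234), (72.8807373046875, 91.32626342773438), 86.3086166381836) [[ 0.849 -0.144  0.1  ]] [[0.958, 0.011], [0.979, -0.285], [0.741, -0.297], [0.72, -0.005]]
((44.0, 64.0), (72.0, 88.0), 90.0) [[0.906 0.967 0.1  ]] [[1.025, 1.114], [1.026, 0.83], [0.789, 0.821], [0.788, 1.102]]
((453.5, 28.5), (13.0, 23.0), 90.0) [[ 1.032 -0.356  0.1  ]] [[1.054, -0.319], [1.054, -0.394], [1.011, -0.393], [1.01, -0.318]]
```

View pics/tc.png

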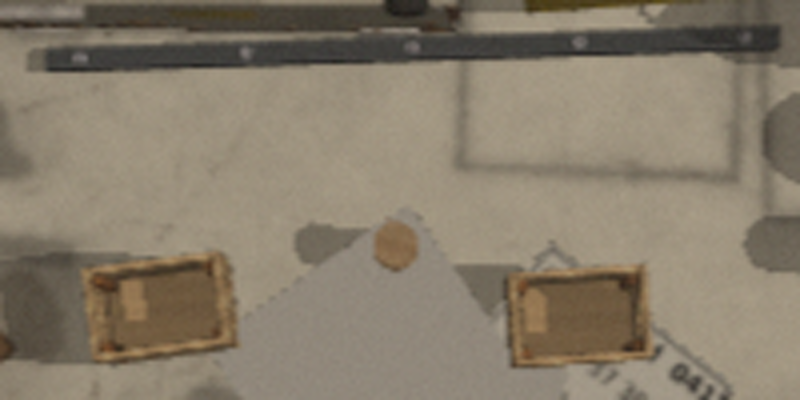

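View pics/sc.png

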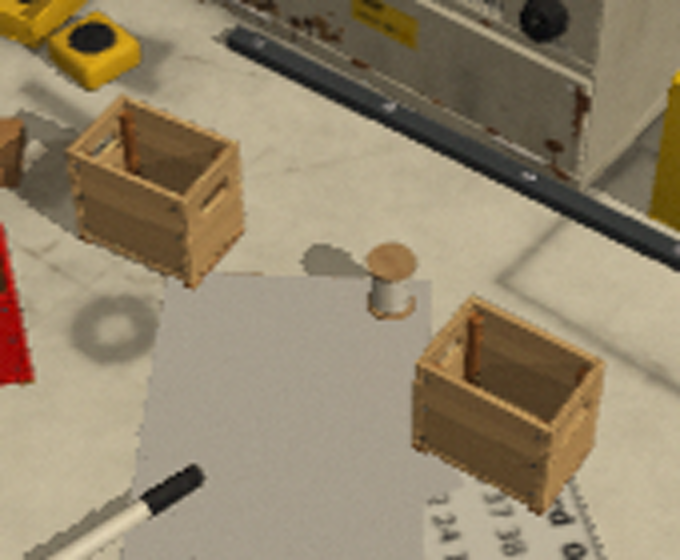

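The crates measure about 75 x 113 mm at z = 0.1, which matches the given size. The left one is at (0.484,0.285) with yaw about 0.12, and the right one is at (0.479,-0.049) with yaw about 0.08. The rail is at x of about 0.70–0.71. Now I'll tip the left crate.

```bash
cat >> h.py <<'E'
def tip(c,yaw,z=.09):
    u=np.array([np.cos(yaw),np.sin(yaw),0]); c=np.array([*c,0]); Z=lambda h:np.array([0,0,h])
    near=c-u*(.0375+.011)
    ctrl.goto(near-u*.03+Z(.22),quat(yaw))
    ctrl.movel(near-u*.03+Z(z),max_speed=.15)
    print(ctrl.get_state()["tcp_pos"],ctrl.get_state()["grip_width"],ctrl.get_state()["time_s"])
    ctrl.movel(near+u*.02+Z(z),max_speed=.06); print(ctrl.get_state()["ft_force"].round(1))
    ctrl.movel(near+u*.062+Z(z),max_speed=.06); print(ctrl.get_state()["ft_force"].round(1))
    ctrl.wait(.5)
    ctrl.movel(near-u*.02+Z(z+.02),max_speed=.15)
    ctrl.movel(near-u*.02+Z(.22),max_speed=.25); print(ctrl.get_state()["time_s"])
E
python3 - <<'E'
from h import *
ctrl.gripper_to(.045)
tip((.484,.285),.12)
for n in("scene","top"): cv2.imwrite(f"pics/{n}1.png",ctrl.read_camera(n)["frame"])
E
```

```text
[0.40660144 0.27613371 0.09062715] 0.04506450435868543 3.1583
[-0.8 -0.2 -0.2]
[-1.3  0.5 -0.6]
6.8
```

View pics/scene1.png

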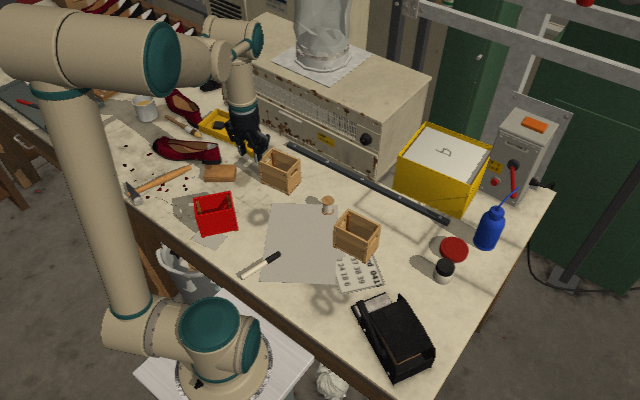

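```bash
python3 - <<'E'
import cv2,numpy as np
a=cv2.resize(cv2.imread("pics/scene1.png")[120:220,200:330],None,fx=4,fy=4,interpolation=cv2.INTER_CUBIC)
b=cv2.resize(cv2.imread("pics/top1.png")[140:240,220:280],None,fx=4,fy=4,interpolation=cv2.INTER_CUBIC)
cv2.imwrite("pics/c1.png",np.hstack([a,b]))
E
```

```text
(no output)
```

View pics/c1.png

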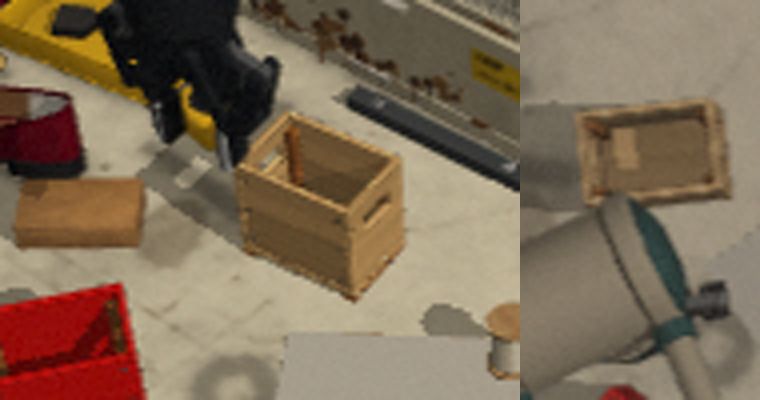

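The top view shows that the left crate slid about 60 mm and stayed upright: its rim corners are at about (234,168), (269,164), (273,189) and (238,192). Pushing horizontally dragged the finger down the face, so the tip should follow the tipping arc instead. First I'll measure how much room is left before the rail.

```bash
python3 - <<'E'
from h import *
ctrl.movel([.36,.27,.25],max_speed=.25)
t=ctrl.read_camera("top");s=ctrl.read_camera("scene")
hsv=cv2.cvtColor(t["frame"],cv2.COLOR_BGR2HSV)
m=cv2.inRange(hsv,(8,85,60),(28,255,255)); m[:150]=0;m[225:]=0;m[:,:225]=0
cs,_=cv2.findContours(cv2.morphologyEx(m,cv2.MORPH_CLOSE,np.ones((9,9))),0,2)
for c in cs:
    if cv2.contourArea(c)>200:
        r=cv2.minAreaRect(c); print(r, ray(t,r[0],.1).round(3), (ray(t,cv2.boxPoints(r),.1)[:,:2]).round(3).tolist())
# rail: dark pixels in the row band, line fits of lower (near) edge, upper edge
g=t["frame"].max(2).astype(int)
lo=[];hi=[]
for u in range(235,405,5):
    col=g[122:145,u]; k=np.where(col<75)[0]
    if len(k): lo.append((u,122+k.max()+.5)); hi.append((u,122+k.min()-.5))
for e in(lo,hi):
    P=ray(t,e,.014); f=np.polyfit(P[:,1],P[:,0],1); i=abs(P[:,0]-np.polyval(f,P[:,1]))<.004; f=np.polyfit(P[i,1],P[i,0],1); print(f,i.sum(),len(i))
# rim corners in scene
hs=cv2.cvtColor(s["frame"],cv2.COLOR_BGR2HSV)
# scene crop corners (c1.png/4+offset): near-left, far-left, far-right, near-right rim
print(ray(s,np.array([[238,168],[288,114],[402,155],[350,208]])/4+[200,120],.1).round(3))
E
```

```text
((359.4712829589844, 198.56858825683594), (23.946840286254883, 35.85374069213867), 86.18592071533203) [[ 0.477 -0.05   0.1  ]] [[0.511, 0.009], [0.519, -0.104], [0.444, -0.109], [0.435, 0.004]]
((252.66026306152344, 178.27261352539062), (25.490745544433594, 36.95372772216797), 83.9909896850586) [[0.54  0.289 0.1  ]] [[0.574, 0.352], [0.587, 0.236], [0.506, 0.226], [0.493, 0.343]]
[-0.03650417  0.699434  ] 34 34
[0.04336625 0.72808154] 15 34
[[0.499 0.334 0.1  ]
 [0.57  0.345 0.1  ]
 [0.589 0.243 0.1  ]
 [0.519 0.237 0.1  ]]
```

The left crate is now at about (0.543,0.290) with yaw about 0.14. The rail's near face is at x = 0.689 there, so the crate wouldn't have room to fall. I'll slide it back by pushing low on its far face, then tip it along the arc.

```bash
cat >> h.py <<'E'
def tip(c,yaw,z=.096):
    u=np.array([np.cos(yaw),np.sin(yaw),0]); c=np.array([*c,0]); Z=lambda h:np.array([0,0,h])
    near=c-u*(.0375+.011)
    ctrl.goto(near-u*.03+Z(.2),quat(yaw))
    ctrl.movel(near-u*.02+Z(z),max_speed=.2)
    ctrl.movel(near+u*.005+Z(z),max_speed=.06); print(ctrl.get_state()["ft_force"].round(1))
    for th in np.radians(range(6,49,6)):   # follow the contact point round the far lower edge
        dx=-.075*np.cos(th)+.088*np.sin(th)+.075; dz=.075*np.sin(th)+.088*(np.cos(th)-1)
        ctrl.movel(near+u*(.005+dx)+Z(z+dz),max_speed=.07); print(ctrl.get_state()["ft_force"].round(1))
    ctrl.wait(.5)
    ctrl.movel(near-u*.02+Z(.16),max_speed=.25); print(ctrl.get_state()["time_s"])
def rects(d):
    hsv=cv2.cvtColor(d["frame"],cv2.COLOR_BGR2HSV)
    m=cv2.inRange(hsv,(8,85,60),(28,255,255)); m[:130]=0;m[225:]=0;m[:,:225]=0
    cs,_=cv2.findContours(cv2.morphologyEx(m,cv2.MORPH_CLOSE,np.ones((9,9))),0,2)
    for c in cs:
        if cv2.contourArea(c)>200:
            r=cv2.minAreaRect(c)
            for z in(.1,.075): print(r[1],z,ray(d,r[0],z).round(3), (ray(d,cv2.boxPoints(r),z)[:,:2]).round(3).tolist())
E
python3 - <<'E'
from h import *
yaw=.14;u=np.array([np.cos(yaw),np.sin(yaw),0]);c=np.array([.543,.290,0]);Z=lambda h:np.array([0,0,h])
far=c+u*(.0375+.011)
ctrl.goto(far+u*.018+Z(.2),quat(yaw))
ctrl.movel(far+u*.018+Z(.058),max_speed=.2)
ctrl.movel(far-u*.06+Z(.058),max_speed=.07); print(ctrl.get_state()["ft_force"])
ctrl.movel(far-u*.045+Z(.058),max_speed=.1)
ctrl.movel(far-u*.045+Z(.2),max_speed=.25)
ctrl.goto([.36,.27,.22],quat(yaw))
rects(ctrl.read_camera("top")); print(ctrl.get_state()["time_s"])
s=ctrl.read_camera("scene"); cv2.imwrite("pics/s2.png",s["frame"])
E
```

```text
[ 1.19655295  0.3206287  -0.13344711]
(23.72526741027832, 35.33853530883789) 0.1 [[ 0.477 -0.049  0.1  ]] [[0.51, 0.009], [0.519, -0.103], [0.444, -0.108], [0.435, 0.004]]
(23.72526741027832, 35.33853530883789) 0.075 [[ 0.478 -0.051  0.075]] [[0.512, 0.008], [0.521, -0.105], [0.445, -0.111], [0.436, 0.003]]
(24.66305923461914, 36.9747314453125) 0.1 [[0.483 0.281 0.1  ]] [[0.514, 0.344], [0.529, 0.228], [0.451, 0.218], [0.437, 0.334]]
(24.66305923461914, 36.9747314453125) 0.075 [[0.484 0.284 0.075]] [[0.516, 0.348], [0.531, 0.23], [0.452, 0.22], [0.437, 0.338]]
12.375
```

```bash
python3 - <<'E'
from h import *
tip((.485,.284),.13)
rects(ctrl.read_camera("top"))
s=ctrl.read_camera("scene"); crop(s,225,110,190,140,4,"pics/s3.png")
E
```

```text
[-0.4  0.4 -0.9]
[-1.7 -0.5 -0.6]
[-0.7 -0.9 -0.9]
[-1.   0.1  1.2]
[-1.   0.4 -0.2]
[-1.5 -0.   0.6]
[ 1.1 -0.4 -0.4]
[0.6 0.1 0. ]
[ 0.3  0.7 -0.2]
17.725
(23.946840286254883, 35.32158660888672) 0.1 [[ 0.477 -0.049  0.1  ]] [[0.511, 0.009], [0.519, -0.103], [0.443, -0.108], [0.435, 0.004]]
(23.946840286254883, 35.32158660888672) 0.075 [[ 0.479 -0.051  0.075]] [[0.513, 0.008], [0.521, -0.106], [0.444, -0.11], [0.436, 0.003]]
(32.497100830078125, 35.59796905517578) 0.1 [[0.572 0.291 0.1  ]] [[0.616, 0.354], [0.631, 0.242], [0.528, 0.228], [0.513, 0.34]]
(32.497100830078125, 35.59796905517578) 0.075 [[0.575 0.294 0.075]] [[0.62, 0.359], [0.635, 0.245], [0.53, 0.23], [0.515, 0.344]]
```

View pics/s3.png

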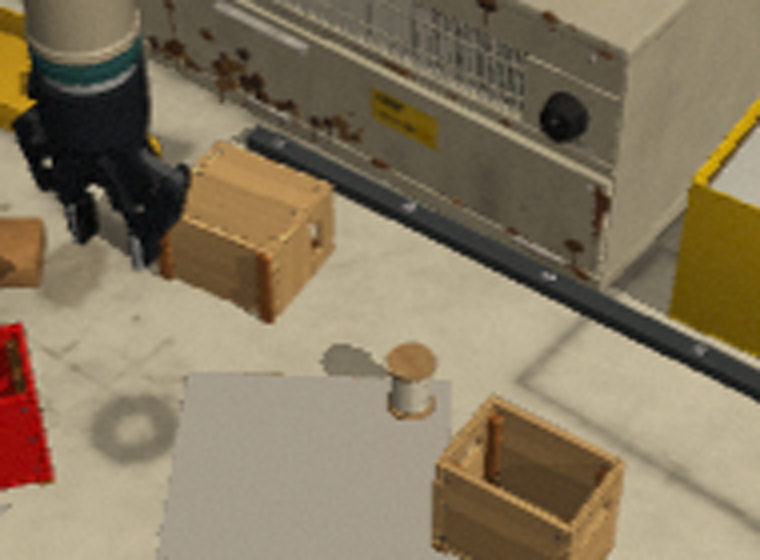

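The left crate (crop (165–330,145–320)) now lies on its back and its underside looks bare. The right crate hasn't moved, so I'll tip it next.

```bash
python3 - <<'E'
from h import *
tip((.480,-.050),.08)
ctrl.goto([.36,-.05,.2],quat(.08))
rects(ctrl.read_camera("top"))
s=ctrl.read_camera("scene"); crop(s,225,110,190,140,4,"pics/s4.png"); print(ctrl.get_state()["time_s"])
E
```

```text
[-0.5  0.4 -0.8]
[-1.  -0.2  0.3]
[-0.5 -0.3  0. ]
[-1.8 -0.4  1. ]
[-1.8 -1.2  0.7]
[-0.2 -0.7  1.6]
[ 0.3 -0.2 -0.6]
[-1.1 -0.   0.2]
[ 0.3 -0.7 -0.5]
24.0667
(31.79608154296875, 34.58987808227539) 0.1 [[ 0.568 -0.041  0.1  ]] [[0.615, 0.018], [0.623, -0.092], [0.521, -0.099], [0.513, 0.011]]
(31.79608154296875, 34.58987808227539) 0.075 [[ 0.571 -0.042  0.075]] [[0.618, 0.017], [0.626, -0.095], [0.523, -0.102], [0.515, 0.01]]
(32.37306594848633, 35.72200012207031) 0.1 [[0.572 0.292 0.1  ]] [[0.616, 0.355], [0.63, 0.242], [0.528, 0.228], [0.513, 0.341]]
(32.37306594848633, 35.72200012207031) 0.075 [[0.574 0.295 0.075]] [[0.619, 0.359], [0.634, 0.245], [0.53, 0.231], [0.515, 0.345]]
24.5333
```

View pics/s4.png

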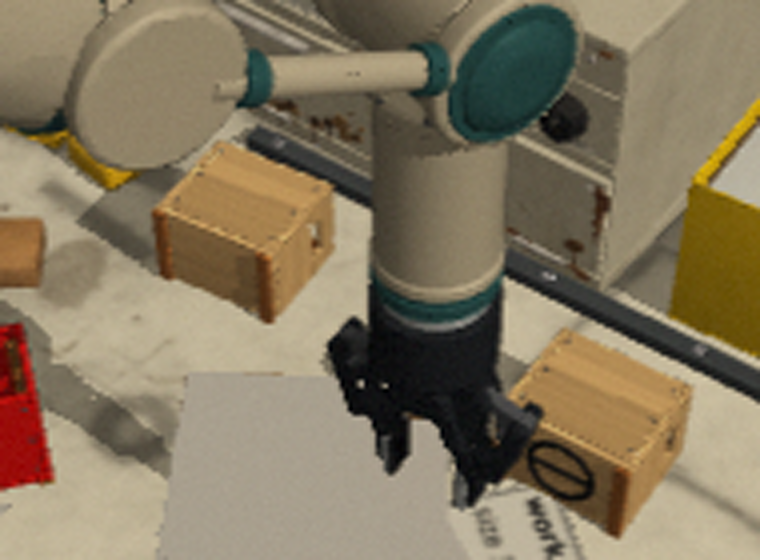

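The right crate carries the ring-and-bar stamp (crop (560,472)) and lies on its back with its mouth about 80 mm short of the rail. I'll push low between the runners, easing its yaw to the rail's, and stop on contact force.

```bash
python3 - <<'E'
from h import *
yr=.0365;y0=.078
ctrl.gripper_to(.036)
z=.038
P=lambda x:np.array([x,-.046+(x-.493)*.04,z])
ctrl.goto(P(.485)+[0,0,.12],quat(y0))
ctrl.movel(P(.485),max_speed=.2)
ctrl.movel(P(.520),max_speed=.06)
for k in range(1,6): ctrl.movel(P(.520+.012*k),rot=quat(y0+(yr-y0)*k/5),max_speed=.06)
x=.580; print(ctrl.get_state()["ft_force"].round(1))
while x<.612:
    x+=.0015; ctrl.movel(P(x),max_speed=.02); ctrl.wait(.05)
    f=ctrl.get_state()["ft_force"]; print(round(x,4),f.round(1),ctrl.get_state()["tcp_pos"][0].round(4))
    if f[0]<-7: break
ctrl.movel(P(x-.03),max_speed=.1)
ctrl.movel(P(x-.05)+[0,0,.17],max_speed=.25)
ctrl.goto([.36,.1,.25],quat(0))
t=ctrl.read_camera("top");rects(t);crop(t,215,120,200,110,4,"pics/t5.png"); print(ctrl.get_state()["time_s"])
crop(ctrl.read_camera("scene"),290,130,170,130,4,"pics/s5.png")
E
```

```text
[ 0.5 -0.7  0.3]
0.5815 [ 0.1 -0.3 -0.1] 0.5816
0.583 [-1.  -0.6  0.8] 0.5826
0.5845 [-2.   0.2 -0.5] 0.5844
0.586 [-1.5 -0.2 -1.2] 0.5863
0.5875 [ 0.4  0.7 -1.1] 0.5878
0.589 [-1.5 -0.5 -1.1] 0.5892
0.5905 [-1.3 -0.2 -0.2] 0.5907
0.592 [-1.5 -0.3 -0.7] 0.5922
0.5935 [-0.3  0.3 -0.1] 0.5937
0.595 [-1.5  0.9  0.3] 0.5952
0.5965 [-5.5 -0.8  1.8] 0.5952
0.598 [-7.6 -1.4  2.7] 0.5955
(32.4172248840332, 35.76484298706055) 0.1 [[0.572 0.292 0.1  ]] [[0.615, 0.356], [0.632, 0.243], [0.529, 0.228], [0.513, 0.34]]
(32.4172248840332, 35.76484298706055) 0.075 [[0.575 0.295 0.075]] [[0.619, 0.36], [0.635, 0.246], [0.531, 0.23], [0.515, 0.344]]
(32.56685256958008, 34.462276458740234) 0.1 [[ 0.645 -0.04   0.1  ]] [[0.695, 0.017], [0.7, -0.093], [0.595, -0.097], [0.59, 0.013]]
(32.56685256958008, 34.462276458740234) 0.075 [[ 0.649 -0.042  0.075]] [[0.7, 0.016], [0.704, -0.096], [0.598, -0.099], [0.593, 0.012]]
34.5
```

View pics/t5.png

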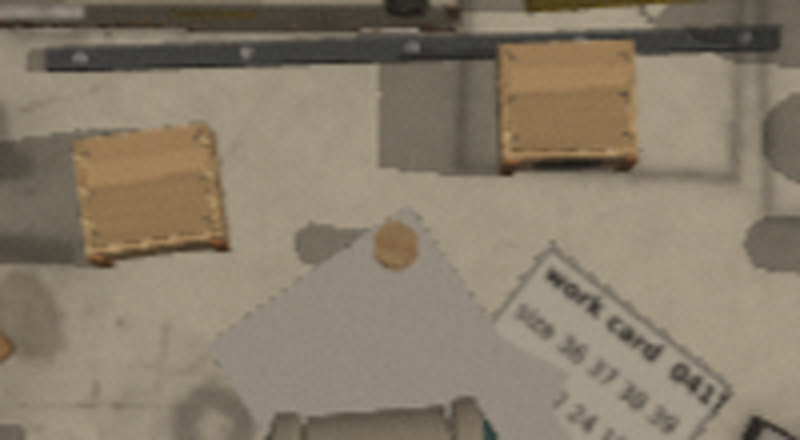

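View pics/s5.png

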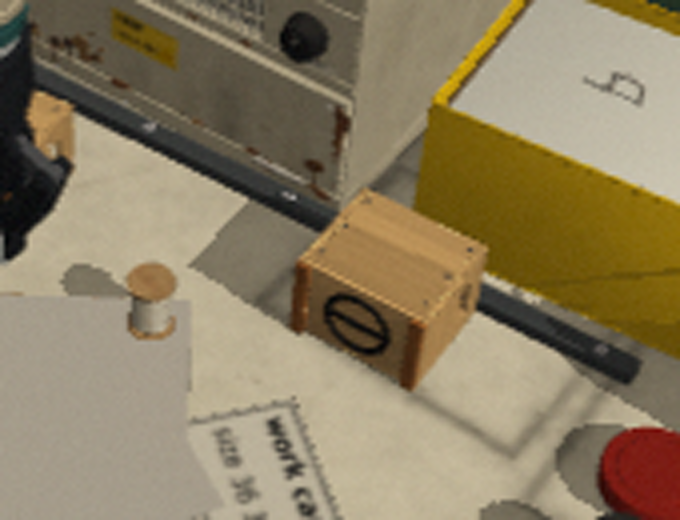

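The stamped crate is against the rail, and its mouth edge at x = 0.700–0.704 matches the rail's near face at about 0.701. Its yaw of about 0.04 also matches the rail's 0.037. The plain crate and the spool are still in place, so I'm handing it in.

```bash
python3 -c "
from station import ctrl
print(ctrl.close_job())"
```

```text
the job is handed in; nothing more can be done
None
```

I tipped both crates onto their backs, left then right, pushed the stamped (right) crate square against the rail and handed the job in. My first push slid the left crate about 60 mm without tipping it, so I pushed it back to its starting spot and then tipped it.

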